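# Load a steel angle into its drilling fixture

### The arm

A 6-joint arm with a two-finger parallel gripper is mounted at the origin on a cart in front of the work surface, level with it; the furniture and walls round the work are solid. World frame = base frame: x ahead of the robot, y to its left, z up, the work surface at z = 0. Lengths are in m, angles in rad, forces in N, time in s.
With the tool pointing down it reaches from about 0.35 to 0.85 m from the base axis. Payload 8.1 kg.
Tool frame: the origin (TCP) lies at the very end of the fingers, on their centre line; the grasp point (between the pads) lies robot.grip_point_offset behind it (robot.grip_point_offset is the distance from the TCP to the grasp point, in m); z points along the fingers, y is the line along which they close (so a half turn about z gives the same grasp; the last joint's range is limited). The gripper opens to 93 mm and grips with 3 to 60 N. Pads are 15 mm wide; open, the fingers measure 128 mm over their backs; the gripper's body (75 mm by 188 mm) begins 65 mm behind the grasp point.
Start: joints at [-1.204, 0.13, 1.488, -0, 1.523, -0.085], TCP at [0.262, -0.54, 0.219] pointing down, gripper open.
Joint ranges: [-2.96, 2.96], [-0.89, 2.26], [0.02, 2.5], [-1.34, 4.48], [0, 2.73], [-2.66, 2.66]. Speed limits (rad/s): [2.39, 2.39, 2.79, 3.14, 3.14, 3.14].

### API

Orientations are given as a rotation vector (axis times angle).
In Python, from plant import robot, eyes gives the robot as it stands. The module is installed in compiled form; this text tells all that it offers.
- The arm moves only by the tool apply_moves, never from a script. Its argument "steps" is one flat list of numbers, 7 for each row, row after row: the shift along the tool's x, y, z in units of 30 mm (1.0 is 30 mm), then the turn, a rotation vector about the tool's x, y, z in units of 6 degrees (1.0 is 6 degrees), then the opening in per cent of the stroke, from 0 (shut) to 100 (fully open). In form: [dx, dy, dz, ax, ay, az, fingers, dx, dy, dz, ax, ay, az, fingers, ...]. A call has 1 to 12 rows; each row shifts and turns the commanded pose from where the row before left it, along the tool's axes as they then stand; what a row does not reach is not made up. A row lasts 1/12 s, in which the tool goes at most 41.7 mm and 7.16 degrees, less where a joint would pass 70% of its speed; a pose out of reach is approached as far as the arm can. A call is refused whole if a number of a shift passes 1 or a number of a turn 1, either way. A call with a gripper value outside its range is refused whole. The fingers move at their own pace and stop on an object; "grip_force" is the grip in N (left out, the last holds). Time passes only in rows, so rows that do not move let the fingers close. It gives the time, the measured TCP pose, the force, the opening and the grip force at its end, in the units of the state.
- robot.read_state(): the state, without advancing time (a new reading comes with each control period).
- eyes.read_camera(name): name is "side" or "top" or "wrist"; returns the picture (420x560x3 uint8, red, green, blue); there is no depth.
- eyes.calibration(name): a dict with "K" (3x3 intrinsics, pixels), "R" (3x3) and "t" (3): a world point X has camera coordinates R X + t. Camera axes: x right, y down, z forward; pixel columns grow to the right and rows downward; lengths in m; the calibration is good to about 2 mm. A picture is of the moment at which its call begins: read the wrist's pose just before it. calibration takes no time and is no camera call; for the wrist camera it gives the pose at the moment of the call.
- robot.close_job(): hands the job in; it is judged then, once.
Trained networks look in the newest picture that a camera, given by its name, has taken for a name from the list of things; names that differ only in an ending like _2 or _b are one class to them, and where a whole thing is asked for, a point or a joint stands for the part that bears it (a point fixed in the world has none). Each returns a list of dicts, best first, with "conf" (0 to 1); they miss things now and then, are a little off and sometimes report something else, mostly with a low value. They report only what shows in the picture. A call takes as long as a camera call.
- eyes.search_frame(camera, thing): "rect" ([left, top, width, height] in pixels, round what is visible of it).
- eyes.place_of(camera, thing): "xy" ([column, row] in pixels: a listed point, or the origin of a listed thing).
The state is a dict: "t": time; "q": joint angles; "dq": joint speeds; "joint_torque": joint torques, N m; "tool_pos": TCP position; "orientation": TCP orientation; "force": force on the tool from outside, world axes, zero at the start; "wrist_torque": the same for the moment, N m; "opening": finger opening in m; "gripper_force": force on a finger pad.
Only numpy, scipy, OpenCV 4.12 (cv2) and the standard library are available. Lean on these libraries where they do the work, as an engineer would, in place of code of your own. Each camera call takes 0.05 s, during which the arm holds its last target. There are 200 camera calls.

### The job

Load the steel angle that lies askew on the drilling fixture: slide it over the plate, without lifting it, and push it in under the two spring clips until its long edge lies flush along the rail at both ends, with its left end butted against the end stop. Then swing the arm with the drill bush fully across the rail, so that it stands over the angle ready for drilling. The clips resist, so push firmly, but do not force the angle against the rail or the stop; leave the other things on the table alone.

Things in the scene. Friction and masses are not known exactly. Their poses are not given: they have to be found in the camera images.
- fixture: Dark steel tooling plate of the drilling fixture, fixed to the table, 200 mm (x) by 340 mm (y), 12 mm thick. Origin at table level; its x axis points from the robot's side towards the rail, y to the left along the rail, z up. The plate spans x -115 to +85 mm, y +-170 mm; its top is z = 12 mm.
- rail: Locating rail on the plate, a low steel strip 14 mm (x) by 270 mm (y) by 8 mm high. Origin at plate level in the middle of its front face, the upright face that the angle must lie against (x = 0 in its own frame, 40 mm from the fixture's origin along x); axes as the fixture's. It does not move.
- end_stop: Dark steel block, 36 mm (x) by 16 mm (y) by 16 mm high (19 mm with its screws), fixed at the left (+y) end of the rail. Origin at the centre of its underside; its right face (y = -8 mm in its own frame) is the stop, and lies at y = +120 mm in the rail's frame. It covers x +18 to +54 mm of the fixture, so the angle meets it only once it is under the clips.
- angle: The work: loose steel angle (L section), 240 mm long along its y, 0.6 to 0.73 kg. Flat leg 50 mm wide (x), 5 mm thick; upright leg 5 mm thick, 25 mm high over all, along the edge nearer the robot: push low on its outer face (x = -25 mm). Origin: centre of the underside. Toe edge (to lie along the rail) x = +25 mm, left end y = +120 mm. It starts clear of the clips. Sliding friction 1 to 3 N.
- toe_left (a point): Left end of the angle's toe edge, 2.5 mm above its underside.
- toe_right (a point): Right end of the angle's toe edge, 2.5 mm above its underside.
- clip_nose_left (a point): Point on the plate under the nose of the left spring clip, 3.5 mm before the rail's face. The clip is a bent steel leaf 14 mm wide on a block behind the rail; its nose hangs 2 mm above the plate, and its free end slopes up towards the robot as a lead-in, from 20 mm before the nose. The angle's toe lifts it and slides under it; it presses down with about 4 N. Clips and blocks stay below 35 mm over the table.
- clip_nose_right (a point): The same for the right spring clip. Pushing one end in under its clip takes 5 to 12 N of level force (both at once twice that): it rises along the lead-in, eases 3.5 mm before the rail, when the nose rests on the flat leg, and rises again hard at the rail. Endwise under both clips the angle slides with about 5 to 12 N until the stop is felt.
- bush_arm (a joint): Swing of the drill-bush arm (rad) about its upright pivot: 0 = pointing to +y along the back of the rail (clear of the work), growing counter-clockwise from above to 1.571 = its stop, pointing to -x across the rail and over the angle's flat leg. A light pivot (about 1 N at the pin); it stays where it is left. It starts between 0 and 0.35.
- bush_arm_pin (a point): Middle of the arm's upright finger pin, 10 mm across and 26 mm high (from 13 mm below to 13 mm above this point), 38 mm from the pivot. The flat arm under the pin is 16 mm wide and 5 mm thick, and carries the drill bush (3 mm high) beyond it, 56 mm from the pivot; its end reaches 67 mm. It passes 3.5 mm over the angle's flat leg.
- bush_arm_pivot (a point): The arm's pivot axis, behind the middle of the rail (70 mm from the fixture's origin along x), at the underside of the arm, 20.5 mm above the table; the screw head on it ends 9 mm higher.
- screwdriver: Screwdriver with an orange handle, 196 mm long, lying in front of the fixture.
- spare_knob: Black instrument knob, 36 mm across and 21 mm high, behind the fixture.
- coax_adapter: Small grey coax adapter, 34 mm long, behind the fixture.
- side_cutters: Side cutters with red handles, 150 mm long, at the right.
- solder_reel: Reel of solder wire, 55 mm across and 45 mm high, at the right.
- battery: D cell standing upright, 33 mm across and 60 mm high, at the right.
- fuse_tin: Flat green tin, 60x85x18 mm, at the left.
- marker_pen: Felt marker with a black cap, 130 mm long, at the left front.

How it is judged:
By the outcome, as a careful person would: the job done as asked, in the order asked, and still so for the second after the job is handed in, with the robot touching nothing.
It also fails if it takes over 67 s, if anything falls off the work surface, if the arm or the gripper's body presses on something with over 40 N, if the wrist force passes 120 N, or if a joint passes its speed limit or range.

## Working session

There is one attempt and no reset: what is moved stays moved. The work goes in short steps, Python scripts to look and compute and a tool call to move; the robot and the scene stay as the last step left them, time stands still between calls to the robot, and variables do not carry over. Pictures are saved under pics/ and viewed, at most 10 in all, crops included, and the job is handed in when it is done.

Besides the shell and the picture viewer there is one more tool, called after "Call:" by a JSON object that holds its "api" and its "payload". apply_moves: Moves the arm, as the interface text tells. Its arguments: {"type":"object","properties":{"steps":{"type":"array"},"grip_force":{"type":"number"}},"required":["steps"]}

```bash
mkdir -p pics; cat > h.py <<'E'
import numpy as np, cv2
from plant import robot, eyes
from scipy.spatial.transform import Rotation as Ro
def ray(cam,px,z):
    c=eyes.calibration(cam);K,R,t=[np.array(c[k]) for k in("K","R","t")]
    d=R.T@np.linalg.inv(K)@np.array([px[0],px[1],1.]);o=-R.T@t
    return o+d*(z-o[2])/d[2]
def proj(cam,X):
    c=eyes.calibration(cam);p=np.array(c["K"])@(np.array(c["R"])@np.array(X)+np.array(c["t"]));return p[:2]/p[2]
def save(cam,f):
    im=eyes.read_camera(cam);cv2.imwrite("pics/"+f,np.asarray(im)[:,:,::-1]);return im
E
python3 - <<'E'
from h import *
s=robot.read_state();print({k:np.round(s[k],3) for k in s}, robot.grip_point_offset, np.round(Ro.from_rotvec(s["orientation"]).as_matrix(),3))
a=save("top","t0.png");b=save("side","s0.png")
cv2.imwrite("pics/t0.png",a[:,:,::-1])
Z=dict(fixture=0,rail=.012,end_stop=.012,angle=.012,toe_left=.0145,toe_right=.0145,clip_nose_left=.012,clip_nose_right=.012,bush_arm_pin=.0385,bush_arm_pivot=.0205)
for n,z in Z.items():
  for cam in("top","side"):
    r=eyes.place_of(cam,n)
    for d in r[:1]: print(n,cam,round(d["conf"],2),np.round(d["xy"],1),np.round(ray(cam,d["xy"],z),4))
E
```

```text
{'t': np.float64(0.0), 'q': array([-1.204,  0.131,  1.489,  0.   ,  1.523, -0.085]), 'dq': array([ 0.   ,  0.   , -0.001, -0.   , -0.001,  0.002]), 'joint_torque': array([ 1.0000e-03, -5.5983e+01, -4.9177e+01,  7.7000e-02,  3.5000e-02,
       -0.0000e+00]), 'tool_pos': array([ 0.262, -0.539,  0.218]), 'orientation': array([-3.06 , -0.703,  0.   ]), 'force': array([-0.169,  0.036, -0.451]), 'wrist_torque': array([-0.037, -0.03 ,  0.02 ]), 'gripper_force': np.float64(0.0), 'opening': np.float64(0.093)} 0.0188 [[ 0.9    0.437 -0.001]
 [ 0.437 -0.9    0.002]
 [ 0.    -0.002 -1.   ]]
fixture top 0.87 [244.6 210.9] [ 0.5518 -0.0484  0.    ]
fixture side 0.7 [239.7 219.6] [ 0.612  -0.0724  0.    ]
rail top 0.68 [248.7 190.4] [ 0.598  -0.0594  0.012 ]
rail side 0.94 [235.9 219.7] [ 0.6105 -0.055   0.012 ]
end_stop top 0.41 [187.1 190.9] [0.6001 0.0832 0.012 ]
end_stop side 0.68 [279.3 160.6] [ 0.6514 -0.3403  0.012 ]
angle top 0.53 [247.8 192. ] [ 0.5943 -0.0573  0.012 ]
angle side 0.96 [274.8 232.5] [ 0.5068 -0.0556  0.012 ]
toe_left top 0.96 [193.2 218.3] [0.5358 0.0687 0.0145]
toe_left side 0.57 [233.2 259. ] [0.5393 0.0651 0.0145]
toe_right top 0.63 [296.9 217.9] [ 0.5314 -0.169   0.0145]
toe_right side 0.66 [294.1 205.3] [ 0.515  -0.1661  0.0145]
clip_nose_left top 0.86 [206.5 189.6] [0.6021 0.0383 0.012 ]
clip_nose_left side 0.83 [216.7 246.7] [0.5947 0.0461 0.012 ]
clip_nose_right top 0.89 [283.3 196.6] [ 0.5817 -0.1391  0.012 ]
clip_nose_right side 0.7 [264.3 202.6] [ 0.5864 -0.1456  0.012 ]
bush_arm_pin top 0.65 [228.4 179.4] [ 0.62   -0.0157  0.0385]
bush_arm_pin side 0.72 [223.3 220.6] [ 0.6132 -0.0106  0.0385]
bush_arm_pivot top 0.83 [243.2 180. ] [ 0.6211 -0.0477  0.0205]
bush_arm_pivot side 0.92 [230.3 217.6] [ 0.6198 -0.0466  0.0205]
```

View pics/t0.png

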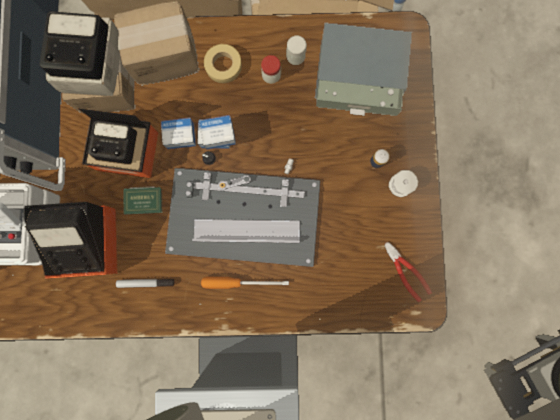

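View pics/s0.png

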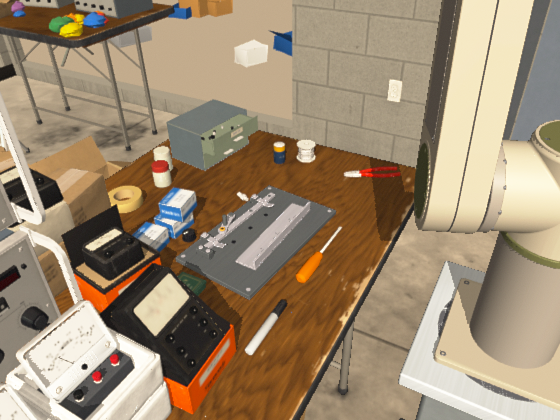

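Top view: plate corners at about (178,169), (321,180), (314,265) and (166,256), so the fixture is yawed about -0.08 rad. The angle lies at (193..300, 218..242), nearly along world y. The stop is at (188,188), the clips at (207,186) and (284,192), and the bush arm points left from (243,180). The side view agrees. Next I move in over the front of the angle for a wrist look.

```bash
cat >> h.py <<'E'
def go(p,yaw,step=.03):
    "print the distance to a pose in tool axes as equal rows (tool down, x axis at yaw)"
    s=robot.read_state();M0=Ro.from_rotvec(s["orientation"]);p0=np.array(s["tool_pos"])
    M1=Ro.from_matrix(np.array([[np.cos(yaw),np.sin(yaw),0],[np.sin(yaw),-np.cos(yaw),0],[0,0,-1]]).astype(float))
    d=np.array(p)-p0;rv=(M0.inv()*M1).as_rotvec()
    n=int(np.ceil(max(np.linalg.norm(d)/step,np.abs(rv).max()/np.radians(5.5))))
    M=M0
    for i in range(n):
        print(list(np.round(np.r_[M.inv().apply(d/n)/.03,rv/n/np.radians(6)],2)))
        M=M*Ro.from_rotvec(rv/n)
E
python3 -c "
from h import *
go([.43,-.06,.2],-.08,.029)"
```

```text
[np.float64(0.67), np.float64(-0.66), np.float64(0.03), np.float64(-0.0), np.float64(0.0), np.float64(0.28)]
[np.float64(0.65), np.float64(-0.68), np.float64(0.03), np.float64(-0.0), np.float64(0.0), np.float64(0.28)]
[np.float64(0.63), np.float64(-0.7), np.float64(0.03), np.float64(-0.0), np.float64(0.0), np.float64(0.28)]
[np.float64(0.61), np.float64(-0.72), np.float64(0.03), np.float64(-0.0), np.float64(0.0), np.float64(0.28)]
[np.float64(0.58), np.float64(-0.74), np.float64(0.03), np.float64(-0.0), np.float64(0.0), np.float64(0.28)]
[np.float64(0.56), np.float64(-0.75), np.float64(0.03), np.float64(-0.0), np.float64(0.0), np.float64(0.28)]
[np.float64(0.54), np.float64(-0.77), np.float64(0.03), np.float64(-0.0), np.float64(0.0), np.float64(0.28)]
[np.float64(0.52), np.float64(-0.79), np.float64(0.03), np.float64(-0.0), np.float64(0.0), np.float64(0.28)]
[np.float64(0.49), np.float64(-0.8), np.float64(0.03), np.float64(-0.0), np.float64(0.0), np.float64(0.28)]
[np.float64(0.47), np.float64(-0.82), np.float64(0.03), np.float64(-0.0), np.float64(0.0), np.float64(0.28)]
[np.float64(
[... 157 characters left out ...]
loat64(-0.0), np.float64(0.0), np.float64(0.28)]
[np.float64(0.4), np.float64(-0.85), np.float64(0.03), np.float64(-0.0), np.float64(0.0), np.float64(0.28)]
[np.float64(0.37), np.float64(-0.87), np.float64(0.03), np.float64(-0.0), np.float64(0.0), np.float64(0.28)]
[np.float64(0.34), np.float64(-0.88), np.float64(0.03), np.float64(-0.0), np.float64(0.0), np.float64(0.28)]
[np.float64(0.32), np.float64(-0.89), np.float64(0.03), np.float64(-0.0), np.float64(0.0), np.float64(0.28)]
[np.float64(0.29), np.float64(-0.89), np.float64(0.03), np.float64(-0.0), np.float64(0.0), np.float64(0.28)]
[np.float64(0.27), np.float64(-0.9), np.float64(0.03), np.float64(-0.0), np.float64(0.0), np.float64(0.28)]
```

Call:
{"api": "apply_moves", "payload": {"steps": [0.7, -0.7, 0, 0, 0, 0.3, 100, 0.65, -0.7, 0, 0, 0, 0.3, 100, 0.63, -0.7, 0, 0, 0, 0.3, 100, 0.6, -0.72, 0, 0, 0, 0.3, 100, 0.6, -0.75, 0, 0, 0, 0.3, 100, 0.55, -0.75, 0, 0, 0, 0.3, 100, 0.55, -0.77, 0, 0, 0, 0.3, 100, 0.5, -0.8, 0, 0, 0, 0.3, 100, 0.5, -0.8, 0, 0, 0, 0.3, 100, 0.47, -0.82, 0, 0, 0, 0.3, 100, 0.45, -0.83, 0, 0, 0, 0.3, 100, 0.42, -0.84, 0, 0, 0, 0.3, 100]}}

```text
t: 2.1
tool_pos: [0.3776, -0.2174, 0.2189]
orientation: [3.139, 0.115, 0.001]
force: [0.5, -0.8, -0.4]
opening: 0.0927
gripper_force: 0.0
```

Call:
{"api": "apply_moves", "payload": {"steps": [0.4, -0.85, 0, 0, 0, 0.3, 100, 0.37, -0.87, 0, 0, 0, 0.3, 100, 0.34, -0.88, 0, 0, 0, 0.3, 100, 0.32, -0.9, 0, 0, 0, 0.3, 100, 0.29, -0.9, 0, 0, 0, 0.2, 100, 0.2, -0.9, 0, 0, 0, 0, 100, 0, 0, 0, 0, 0, 0, 100]}}

```text
t: 2.68
tool_pos: [0.4362, -0.0556, 0.2188]
orientation: [-3.138, 0.107, -0.001]
force: [0.4, 0.1, -0.9]
opening: 0.0925
gripper_force: 0.0
```

```bash
cat >> h.py <<'E'
Z=dict(end_stop=.012,angle=.012,toe_left=.0145,toe_right=.0145,clip_nose_left=.012,clip_nose_right=.012,bush_arm_pin=.0385,bush_arm_pivot=.0205)
def look(cam,names=Z):
  for n in names:
    for d in eyes.place_of(cam,n)[:1]: print(n,cam,round(d["conf"],2),np.round(d["xy"],1),np.round(ray(cam,d["xy"],Z[n]),4))
E
python3 -c "
from h import *
s=robot.read_state();print(s['t'],s['tool_pos'],s['orientation'])
save('wrist','w1.png');look('wrist')"
```

```text
2.6833 [ 0.43624346 -0.05558314  0.21882808] [-3.13802104e+00  1.07304485e-01 -1.27730023e-03]
end_stop wrist 0.59 [151.7  45.4] [0.5994 0.074  0.012 ]
angle wrist 0.67 [277.1 131.1] [ 0.498  -0.0582  0.012 ]
toe_left wrist 0.9 [174.7 108.7] [0.5317 0.0577 0.0145]
toe_right wrist 0.71 [377.6 104. ] [ 0.5199 -0.1772  0.0145]
clip_nose_left wrist 0.71 [186.4  45.6] [0.5966 0.0335 0.012 ]
clip_nose_right wrist 0.62 [347.7  53. ] [ 0.5762 -0.144   0.012 ]
bush_arm_pin wrist 0.92 [231.2  20.6] [ 0.6101 -0.0221  0.0385]
bush_arm_pivot wrist 0.42 [232.5  21.4] [ 0.6141 -0.0209  0.0205]
```

View pics/w1.png

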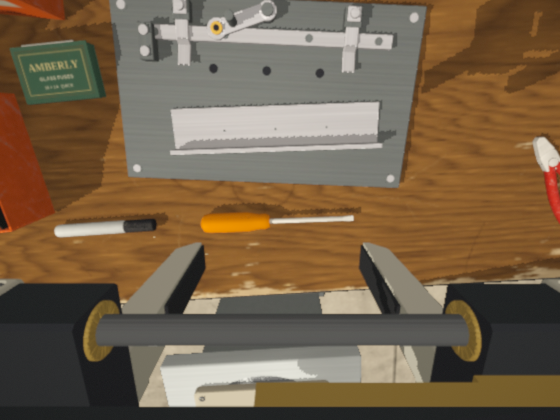

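Wrist view: the upright leg's top runs (171,152)-(382,146), the toe edge (172,110)-(378,102) and the rail front (155,41)-(392,48). The stop's right face is near col 154. The arm pin is at about (231,20) and the pivot at about (267,10).

```bash
python3 -c "
from h import *
for n,px,z in [('platebl',(128,176),.012),('platebr',(400,188),.012),('upL',(171,152),.037),('upR',(382,146),.037),('toeL',(172,110),.017),('toeR',(378,102),.017),('railL',(155,45),.012),('railR',(392,48),.012),('stopface',(154,45),.028),('pivot',(267,10),.028)]: print(n,np.round(ray('wrist',px,z),4))
"
```

```text
platebl [0.4575 0.1303 0.012 ]
platebr [ 0.4172 -0.208   0.012 ]
upL [0.4851 0.0624 0.037 ]
upR [ 0.4743 -0.1762  0.037 ]
toeL [0.5307 0.06   0.017 ]
toeR [ 0.522  -0.1768  0.017 ]
railL [0.5998 0.0681 0.012 ]
railR [ 0.5777 -0.1927  0.012 ]
stopface [0.5963 0.0634 0.028 ]
pivot [ 0.6197 -0.0583  0.028 ]
```

Call:
{"api": "apply_moves", "payload": {"steps": [0.45, 0, 0.5, 0, 0, 0.35, 100, 0, 0, 1, 0, 0, 0, 100, 0, 0, 1, 0, 0, 0, 100, 0, 0, 1, 0, 0, 0, 100, 0, 0, 1, 0, 0, 0, 100, 0, 0, 1, 0, 0, 0, 100, 0, 0, 0.6, 0, 0, 0, 100, 0, 0, 0.3, 0, 0, 0, 100, 0, 0, 0.2, 0, 0, 0, 100, 0, 0, 0, 0, 0, 0, 100]}}

```text
t: 3.97
tool_pos: [0.4484, -0.0606, 0.0201]
orientation: [-3.137, 0.171, 0.002]
force: [-0.2, 0.2, 0.7]
opening: 0.0928
gripper_force: 0.0
```

```bash
python3 -c "
from h import *
s=robot.read_state();print(s['t'],s['tool_pos'],s['orientation'],s['force'])
save('wrist','w2.png');look('wrist')"
```

```text
3.9667 [ 0.448407   -0.06055593  0.02010958] [-3.13673738e+00  1.71056609e-01  1.77349276e-03] [-0.2333102   0.20783135  0.65194105]
angle wrist 0.74 [475.3 106.9] [ 0.524  -0.1761  0.012 ]
toe_left wrist 0.7 [ 34.6 136.3] [0.5351 0.0695 0.0145]
toe_right wrist 0.58 [475.6 105.4] [ 0.5249 -0.1746  0.0145]
bush_arm_pivot wrist 0.54 [256.3 166.4] [ 0.505  -0.052   0.0205]
```

View pics/w2.png

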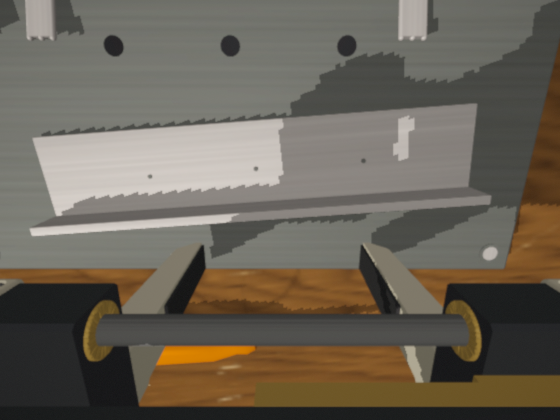

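Wrist close view: the plate edge (row 268), clip ends (row 38) and holes (row 46) are all level, so the tool is square to the fixture. The angle's centre is at about col 255, the fixture's centre at about 230 and the tool's at 280, so I shift left about 22 mm and then push.

Call:
{"api": "apply_moves", "payload": {"steps": [0, -0.4, 0.05, 0, 0, 0, 100, 0, -0.35, 0.05, 0, 0, 0, 100, 0, 0, 0, 0, 0, 0, 100, 0.25, 0, 0, 0, 0, 0, 100, 0.25, 0, 0, 0, 0, 0, 100, 0.25, 0, 0, 0, 0, 0, 100, 0.2, 0, 0, 0, 0, 0, 100, 0.2, 0, 0, 0, 0, 0, 100, 0.2, 0, 0, 0, 0, 0, 100, 0, 0, 0, 0, 0, 0, 100]}}

```text
t: 5.25
tool_pos: [0.4931, -0.0428, 0.0179]
orientation: [3.137, -0.171, 0.002]
force: [0.8, -0.5, 1.0]
opening: 0.0929
gripper_force: 0.0
```

Call:
{"api": "apply_moves", "payload": {"steps": [0.2, 0, 0, 0, 0, 0, 100, 0.2, 0, 0, 0, 0, 0, 100, 0, 0, 0, 0, 0, 0, 100]}}

```text
t: 5.5
tool_pos: [0.5047, -0.0439, 0.0178]
orientation: [3.137, -0.17, 0.002]
force: [0.4, 0.7, -0.3]
opening: 0.0928
gripper_force: 0.0
```

```bash
python3 -c "
from h import *
s=robot.read_state();print(s['t'],s['tool_pos'],s['orientation'],s['force'])
save('wrist','w3.png');look('wrist')"
```

```text
5.5 [ 0.50470222 -0.04388821  0.01781411] [ 3.13685377e+00 -1.70373617e-01  2.07769278e-03] [ 0.39052262  0.66154197 -0.34459574]
end_stop wrist 0.92 [ 36.9 111.5] [0.6014 0.0791 0.012 ]
angle wrist 0.69 [302.  197.8] [ 0.5376 -0.0589  0.012 ]
toe_left wrist 0.76 [ 85.4 158.2] [0.5739 0.0589 0.0145]
clip_nose_left wrist 0.68 [108.2 110. ] [0.5974 0.0407 0.012 ]
clip_nose_right wrist 0.78 [441.9 112.4] [ 0.5767 -0.1384  0.012 ]
bush_arm_pin wrist 0.95 [189.9  60.5] [ 0.6118 -0.0147  0.0385]
bush_arm_pivot wrist 0.84 [271.5  36.9] [ 0.6209 -0.0511  0.0205]
```

View pics/w3.png

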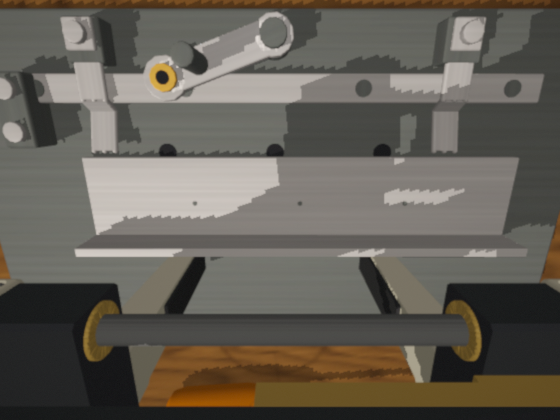

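View: the toe edge is level at row 158, just before both clip lead-ins (104 and 445, row 152), and the angle is square to the rail, about 14–17 mm short of the stop. I push on in small rows.

Call:
{"api": "apply_moves", "payload": {"steps": [0.15, 0, 0, 0, 0, 0, 100, 0.15, 0, 0, 0, 0, 0, 100, 0.15, 0, 0, 0, 0, 0, 100, 0, 0, 0, 0, 0, 0, 100]}}

```text
t: 6.28
tool_pos: [0.5179, -0.0453, 0.0177]
orientation: [3.137, -0.17, 0.001]
force: [0.6, 0.3, 0.1]
opening: 0.0935
gripper_force: 0.0
```

Call:
{"api": "apply_moves", "payload": {"steps": [0.1, 0, 0, 0, 0, 0, 100, 0.1, 0, 0, 0, 0, 0, 100, 0, 0, 0, 0, 0, 0, 100]}}

```text
t: 6.53
tool_pos: [0.5222, -0.0457, 0.0174]
orientation: [-3.137, 0.17, 0.004]
force: [-5.5, 0.6, 5.0]
opening: 0.0931
gripper_force: 3.1
```

Call:
{"api": "apply_moves", "payload": {"steps": [0.1, 0, 0, 0, 0, 0, 100, 0, 0, 0, 0, 0, 0, 100]}}

```text
t: 6.7
tool_pos: [0.5247, -0.0459, 0.0172]
orientation: [-3.137, 0.17, 0.005]
force: [-7.3, 1.5, 3.8]
opening: 0.0926
gripper_force: 3.5
```

Call:
{"api": "apply_moves", "payload": {"steps": [0.1, 0, 0, 0, 0, 0, 100, 0.1, 0, 0, 0, 0, 0, 100, 0, 0, 0, 0, 0, 0, 100]}}

```text
t: 6.95
tool_pos: [0.5303, -0.0465, 0.0171]
orientation: [-3.137, 0.17, 0.006]
force: [-6.2, 1.1, 2.8]
opening: 0.0932
gripper_force: 3.1
```

Call:
{"api": "apply_moves", "payload": {"steps": [0.1, 0, 0, 0, 0, 0, 100, 0, 0, 0, 0, 0, 0, 100]}}

```text
t: 7.12
tool_pos: [0.5329, -0.0467, 0.017]
orientation: [-3.136, 0.17, 0.007]
force: [-10.2, 1.2, 7.4]
opening: 0.0928
gripper_force: 5.4
```

```bash
python3 -c "
from h import *
s=robot.read_state();print(s['t'],s['tool_pos'],s['orientation'],s['force'],s['wrist_torque'])
save('wrist','w4.png');look('wrist')"
```

```text
7.1167 [ 0.53286097 -0.04674564  0.01696649] [-3.13647276  0.17047439  0.00749884] [-10.22598903   1.21572508   7.38163377] [ 0.06533489  1.80743649 -0.31547685]
end_stop wrist 0.72 [ 49.8 163.7] [0.6021 0.0777 0.012 ]
angle wrist 0.94 [299.3 197.5] [ 0.5672 -0.0604  0.012 ]
toe_left wrist 0.95 [ 84.3 158.7] [0.6029 0.0559 0.0145]
toe_right wrist 0.86 [515.4 156.3] [ 0.5784 -0.1811  0.0145]
clip_nose_left wrist 0.6 [115.2 161. ] [0.5996 0.0406 0.012 ]
clip_nose_right wrist 0.67 [435.3 163.6] [ 0.5786 -0.1385  0.012 ]
bush_arm_pin wrist 0.55 [196.3 129.1] [ 0.6124 -0.0154  0.0385]
bush_arm_pivot wrist 0.6 [273.2  98.2] [ 0.6227 -0.0518  0.0205]
```

View pics/w4.png

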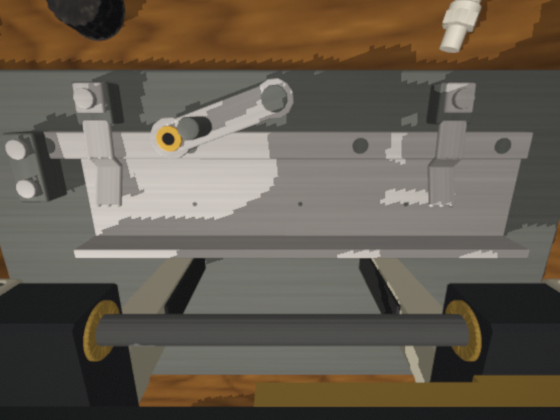

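View: both clips now rest on the flat leg and the toe is at or near the rail (row 157). I continue in 1 mm steps until the force rises hard.

Call:
{"api": "apply_moves", "payload": {"steps": [0.04, 0, 0, 0, 0, 0, 100, 0, 0, 0, 0, 0, 0, 100]}}

```text
t: 7.73
tool_pos: [0.5329, -0.0468, 0.017]
orientation: [-3.136, 0.171, 0.011]
force: [-16.6, 2.4, 12.4]
opening: 0.0929
gripper_force: 8.6
```

Call:
{"api": "apply_moves", "payload": {"steps": [0.04, 0, 0, 0, 0, 0, 100, 0, 0, 0, 0, 0, 0, 100]}}

```text
t: 7.9
tool_pos: [0.5329, -0.0467, 0.0168]
orientation: [-3.136, 0.17, 0.015]
force: [-23.1, 2.1, 18.3]
opening: 0.093
gripper_force: 11.6
```

Call:
{"api": "apply_moves", "payload": {"steps": [0.04, 0, 0, 0, 0, 0, 100, 0, 0, 0, 0, 0, 0, 100]}}

```text
t: 8.07
tool_pos: [0.5329, -0.0467, 0.0166]
orientation: [-3.136, 0.17, 0.019]
force: [-28.8, 2.8, 22.3]
opening: 0.0927
gripper_force: 14.3
```

The angle is hard against the rail: the toe ends measure x = 39–41 mm in the fixture against 40 expected. I back off, lift, close the fingers and go round to the right end.

Call:
{"api": "apply_moves", "payload": {"steps": [-0.3, 0, 0, 0, 0, 0, 100, -0.7, 0, 0, 0, 0, 0, 50, 0, 0, -1, 0, 0, 0, 0, 0, 0, -1, 0, 0, 0, 0, 0.3, 0.9, 0, 0, 0, 0, 0, 0.5, 0.9, 0, 0, 0, 0, 0, 0.5, 0.9, 0, 0, 0, 0, 0, 0.5, 0.9, 0, 0, 0, 0, 0, 0.5, 0.9, 0, 0, 0, 0, 0, 0.3, 0.9, 0, 0, 0, 0, 0, 0, 0.15, 0, 0, 0, 0, 0, 0, 0, 0, 0, 0, 0, 0]}}

```text
t: 9.07
tool_pos: [0.5684, -0.2202, 0.0776]
orientation: [3.136, -0.174, 0.001]
force: [0.1, -0.3, 0.3]
opening: 0.0238
gripper_force: 0.0
```

```bash
python3 -c "
from h import *
s=robot.read_state();print(s['t'],s['tool_pos'],s['orientation'],s['force'])
save('wrist','w5.png');look('wrist')
go([.5594,-.2168,.0137],-.109)"
```

```text
9.0667 [ 0.56836156 -0.22015352  0.07757488] [ 3.13632186e+00 -1.74163717e-01  9.95183566e-04] [ 0.14915    -0.27324983  0.27702216]
end_stop wrist 0.2 [181.4 220.5] [ 0.5765 -0.1365  0.012 ]
angle wrist 0.82 [ 92.2 241.2] [ 0.5665 -0.059   0.012 ]
toe_right wrist 0.62 [232.1 216.4] [ 0.5763 -0.1775  0.0145]
clip_nose_right wrist 0.85 [178.6 220.7] [ 0.5765 -0.1336  0.012 ]
bush_arm_pin wrist 0.49 [ 48.1 179.9] [ 0.6239 -0.061   0.0385]
bush_arm_pivot wrist 0.73 [ 51.6 179. ] [ 0.6221 -0.0497  0.0205]
[np.float64(-0.1), np.float64(0.0), np.float64(0.71), np.float64(-0.0), np.float64(-0.0), np.float64(0.0)]
[np.float64(-0.1), np.float64(0.0), np.float64(0.71), np.float64(-0.0), np.float64(-0.0), np.float64(0.0)]
[np.float64(-0.1), np.float64(0.0), np.float64(0.71), np.float64(-0.0), np.float64(-0.0), np.float64(0.0)]
```

View pics/w5.png

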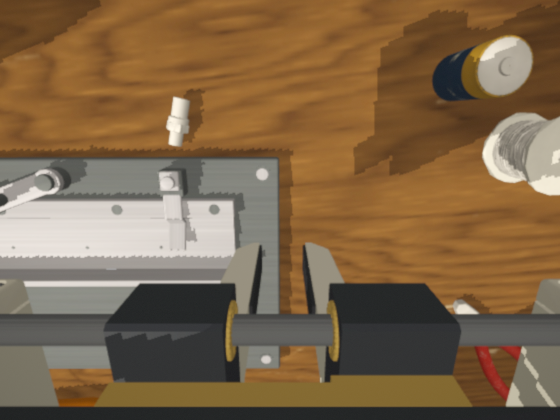

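View: the angle's right end (col 234) is level with the rail's right end, so about 15 mm to go to the stop. The plate to its right is clear for the closed fingers to come down.

Call:
{"api": "apply_moves", "payload": {"steps": [-0.15, 0, 0, 0, 0, 0, 0, -0.15, 0, 0, 0, 0, 0, 0, 0, 0, 0, 0, 0, 0, 0, 0, 0, 0.7, 0, 0, 0, 0, 0, 0, 0.7, 0, 0, 0, 0, 0, 0, 0.4, 0, 0, 0, 0, 0, 0, 0.2, 0, 0, 0, 0, 0, 0, 0.1, 0, 0, 0, 0, 0, 0, 0, 0, 0, 0, 0]}}

```text
t: 10.27
tool_pos: [0.5588, -0.2171, 0.0143]
orientation: [-3.137, 0.17, 0.001]
force: [0.2, 0.2, 0.3]
opening: 0.0003
gripper_force: 0.0
```

Call:
{"api": "apply_moves", "payload": {"steps": [0, -0.2, 0.02, 0, 0, 0, 0, 0, -0.2, 0, 0, 0, 0, 0, 0, -0.15, 0, 0, 0, 0, 0, 0, -0.1, 0, 0, 0, 0, 0, 0, 0, 0, 0, 0, 0, 0]}}

```text
t: 10.68
tool_pos: [0.5617, -0.197, 0.0146]
orientation: [3.137, -0.169, 0.001]
force: [0.1, 0.8, 0.5]
opening: 0.0007
gripper_force: 0.0
```

Call:
{"api": "apply_moves", "payload": {"steps": [0, -0.1, 0, 0, 0, 0, 0, 0, -0.1, 0, 0, 0, 0, 0, 0, 0, 0, 0, 0, 0, 0]}}

```text
t: 10.93
tool_pos: [0.5619, -0.1914, 0.014]
orientation: [-3.137, 0.17, 0.0]
force: [0.2, -0.6, 0.7]
opening: 0.0005
gripper_force: 0.0
```

Call:
{"api": "apply_moves", "payload": {"steps": [0, -0.1, 0, 0, 0, 0, 0, 0, -0.1, 0, 0, 0, 0, 0, 0, 0, 0, 0, 0, 0, 0]}}

```text
t: 11.18
tool_pos: [0.5626, -0.1869, 0.0144]
orientation: [3.135, -0.17, 0.001]
force: [-1.3, -3.8, 1.4]
opening: 0.0005
gripper_force: 2.1
```

Call:
{"api": "apply_moves", "payload": {"steps": [0, -0.1, 0, 0, 0, 0, 0, 0, -0.1, 0, 0, 0, 0, 0, 0, 0, 0, 0, 0, 0, 0]}}

```text
t: 11.43
tool_pos: [0.5633, -0.1815, 0.0147]
orientation: [3.134, -0.171, 0.001]
force: [-1.3, -4.3, 2.8]
opening: 0.0006
gripper_force: 2.8
```

Call:
{"api": "apply_moves", "payload": {"steps": [0, -0.1, 0, 0, 0, 0, 0, 0, -0.06, 0, 0, 0, 0, 0, 0, 0, 0, 0, 0, 0, 0]}}

```text
t: 11.68
tool_pos: [0.5638, -0.1769, 0.0147]
orientation: [3.134, -0.171, 0.001]
force: [-1.2, -6.4, 2.1]
opening: 0.0006
gripper_force: 3.1
```

Call:
{"api": "apply_moves", "payload": {"steps": [0, -0.06, 0, 0, 0, 0, 0, 0, 0, 0, 0, 0, 0, 0]}}

```text
t: 11.85
tool_pos: [0.564, -0.1752, 0.0147]
orientation: [3.134, -0.171, 0.001]
force: [-2.0, -7.1, 2.5]
opening: 0.0006
gripper_force: 3.2
```

Call:
{"api": "apply_moves", "payload": {"steps": [0, -0.06, 0, 0, 0, 0, 0, 0, 0, 0, 0, 0, 0, 0]}}

```text
t: 12.02
tool_pos: [0.5642, -0.1739, 0.0147]
orientation: [3.133, -0.171, 0.001]
force: [-3.0, -9.7, 1.3]
opening: 0.0004
gripper_force: 4.0
```

Call:
{"api": "apply_moves", "payload": {"steps": [0, -0.05, 0, 0, 0, 0, 0, 0, 0, 0, 0, 0, 0, 0]}}

```text
t: 12.18
tool_pos: [0.5643, -0.1735, 0.015]
orientation: [3.132, -0.171, 0.001]
force: [-3.9, -12.2, 2.5]
opening: 0.0006
gripper_force: 5.7
```

Call:
{"api": "apply_moves", "payload": {"steps": [0, -0.05, 0, 0, 0, 0, 0, 0, 0, 0, 0, 0, 0, 0]}}

```text
t: 12.35
tool_pos: [0.5645, -0.1731, 0.0152]
orientation: [3.13, -0.171, 0.002]
force: [-4.4, -17.4, 2.6]
opening: 0.0005
gripper_force: 7.4
```

Force rises sharply with almost no travel: the angle is at the stop. I back off, lift, and return behind the angle to seat the toe edge again and look.

Call:
{"api": "apply_moves", "payload": {"steps": [0, 0.4, 0, 0, 0, 0, 0, 0, 0, -1, 0, 0, 0, 0, 0, 0, -1, 0, 0, 0, 0, -0.6, -0.7, 0, 0, 0, 0, 50, -0.6, -0.8, 0, 0, 0, 0, 100, -0.6, -0.8, 0, 0, 0, 0, 100, -0.6, -0.8, 0, 0, 0, 0, 100, 0, -0.8, 0, 0, 0, 0, 100, 0, -0.5, 0, 0, 0, 0, 100, 0, 0, 0, 0, 0, 0, 100, 0, 0, 0, 0, 0, 0, 100]}}

```text
t: 13.27
tool_pos: [0.5058, -0.0411, 0.0741]
orientation: [3.137, -0.167, 0.0]
force: [-0.7, -0.8, -0.7]
opening: 0.0492
gripper_force: 0.0
```

```bash
python3 -c "
from h import *
s=robot.read_state();print(s['t'],s['tool_pos'],s['orientation'],s['force'],s['opening'])
save('wrist','w6.png');look('wrist')
go([.503,-.044,.018],-.109)"
```

```text
13.2667 [ 0.50584674 -0.04107337  0.07409976] [ 3.13708813e+00 -1.67420123e-01  2.42019671e-04] [-0.65234162 -0.75423108 -0.65320555] 0.04920219688861649
end_stop wrist 0.95 [103.  112.4] [0.6025 0.0766 0.012 ]
angle wrist 0.67 [285.  141.7] [ 0.5679 -0.0512  0.012 ]
toe_left wrist 0.58 [110.4 110.5] [0.6031 0.0693 0.0145]
toe_right wrist 0.77 [447.3 108.4] [ 0.5784 -0.1678  0.0145]
bush_arm_pin wrist 0.61 [224.9  78.9] [ 0.6118 -0.0182  0.0385]
bush_arm_pivot wrist 0.8 [278.8  58.3] [ 0.6225 -0.0525  0.0205]
[np.float64(-0.04), np.float64(0.04), np.float64(0.93), np.float64(0.0), np.float64(0.0), np.float64(-0.0)]
[np.float64(-0.04), np.float64(0.04), np.float64(0.93), np.float64(0.0), np.float64(0.0), np.float64(-0.0)]
```

View pics/w6.png

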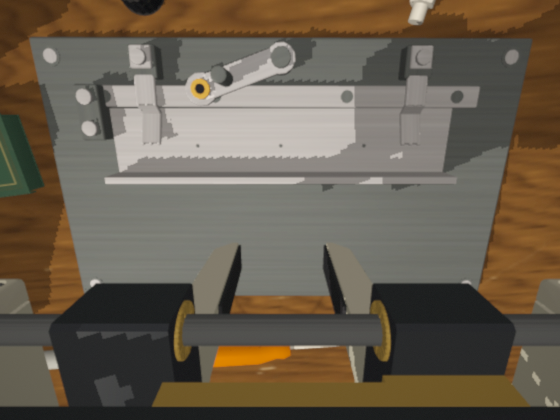

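View: the angle is under both clips, its left end is at the stop (col ~110) and its toe lies along the rail. The network points give a stop-centre to toe-end distance of 7.2 mm against 8 when touching. Now a gentle re-seat push.

Call:
{"api": "apply_moves", "payload": {"steps": [0, 0, 0, 0, 0, 0, 100, 0, 0, 0, 0, 0, 0, 100, 0, 0, 0, 0, 0, 0, 100, 0, 0, 0.8, 0, 0, 0, 100, 0, 0, 0.8, 0, 0, 0, 100, 0, 0, 0.3, 0, 0, 0, 100, 0.25, 0, 0, 0, 0, 0, 100, 0.25, 0, 0, 0, 0, 0, 100, 0.15, 0, 0, 0, 0, 0, 100, 0.1, 0, 0, 0, 0, 0, 100, 0, 0, 0, 0, 0, 0, 100]}}

```text
t: 14.63
tool_pos: [0.5302, -0.0443, 0.0186]
orientation: [3.137, -0.17, 0.004]
force: [-0.7, 0.9, 0.8]
opening: 0.093
gripper_force: 0.0
```

Call:
{"api": "apply_moves", "payload": {"steps": [0.07, 0, 0, 0, 0, 0, 100, 0, 0, 0, 0, 0, 0, 100]}}

```text
t: 14.8
tool_pos: [0.5309, -0.0443, 0.0176]
orientation: [3.137, -0.17, 0.001]
force: [0.5, 0.7, 0.2]
opening: 0.0932
gripper_force: 0.0
```

Call:
{"api": "apply_moves", "payload": {"steps": [0.06, 0, 0, 0, 0, 0, 100, 0, 0, 0, 0, 0, 0, 100]}}

```text
t: 14.97
tool_pos: [0.5322, -0.0444, 0.0172]
orientation: [-3.137, 0.17, -0.0]
force: [-0.1, -0.0, -0.7]
opening: 0.0926
gripper_force: 0.0
```

Call:
{"api": "apply_moves", "payload": {"steps": [0.05, 0, 0, 0, 0, 0, 100, 0, 0, 0, 0, 0, 0, 100]}}

```text
t: 15.13
tool_pos: [0.5327, -0.0444, 0.0169]
orientation: [-3.137, 0.17, 0.003]
force: [-4.3, 0.2, 3.0]
opening: 0.0929
gripper_force: 2.2
```

Call:
{"api": "apply_moves", "payload": {"steps": [0.04, 0, 0, 0, 0, 0, 100, 0, 0, 0, 0, 0, 0, 100]}}

```text
t: 15.3
tool_pos: [0.533, -0.0444, 0.0167]
orientation: [-3.137, 0.17, 0.006]
force: [-9.2, 0.8, 7.3]
opening: 0.0928
gripper_force: 4.4
```

Call:
{"api": "apply_moves", "payload": {"steps": [0.04, 0, 0, 0, 0, 0, 100, 0, 0, 0, 0, 0, 0, 100]}}

```text
t: 15.47
tool_pos: [0.5331, -0.0443, 0.0165]
orientation: [-3.136, 0.17, 0.01]
force: [-13.7, 1.1, 11.3]
opening: 0.0929
gripper_force: 7.0
```

Seated at both ends at 14 N. I back off, lift and plan the turn to grip the arm pin with the closing line tangential to its swing.

Call:
{"api": "apply_moves", "payload": {"steps": [-0.3, 0, 0, 0, 0, 0, 100, -0.5, 0, 0, 0, 0, 0, 100, 0, 0, -1, 0, 0, 0, 100, 0, 0, -1, 0, 0, 0, 70, 0, 0, -0.7, 0, 0, 0, 43, 0, 0, 0, 0, 0, 0, 43]}}

```text
t: 15.97
tool_pos: [0.5157, -0.0428, 0.1037]
orientation: [3.136, -0.17, 0.014]
force: [1.6, 0.2, 0.4]
opening: 0.0774
gripper_force: 0.0
```

```bash
python3 -c "
from h import *
s=robot.read_state();print(s['t'],s['tool_pos'],s['orientation'],s['q'])
save('wrist','w7.png');look('wrist');save('top','t7.png');look('top')
go([.611,-.018,.1],np.radians(107))"
```

```text
15.9667 [ 0.51572073 -0.04282048  0.10368091] [ 3.13584644 -0.17026257  0.0139638 ] [-1.81973834e-01 -1.55105743e-02  1.85448016e+00  4.72093301e-05
  1.29366309e+00  1.49729440e+00]
end_stop wrist 0.81 [123.4 126.8] [0.599  0.0772 0.012 ]
angle wrist 0.72 [284.  150.3] [ 0.5651 -0.0495  0.012 ]
toe_left wrist 0.81 [133.1 125. ] [0.5973 0.0671 0.0145]
toe_right wrist 0.87 [427.2 123.6] [ 0.5728 -0.1636  0.0145]
clip_nose_left wrist 0.96 [167.6 126.5] [0.5927 0.041  0.012 ]
clip_nose_right wrist 0.59 [389.  126.4] [ 0.5737 -0.1345  0.012 ]
bush_arm_pin wrist 0.62 [230.1  99.7] [ 0.606  -0.0158  0.0385]
bush_arm_pivot wrist 0.75 [278.2  81.8] [ 0.6158 -0.0504  0.0205]
toe_right top 0.7 [299.8 197.1] [ 0.5793 -0.177   0.0145]
clip_nose_right top 0.88 [280.8 193.5] [ 0.589  -0.1335  0.012 ]
[np.float64(0.15), np.float64(-0.06), np.float64(-0.0), np.float64(0.0), np.float64(-0.0), np.float64(-0.9)]
[np.float64(0.16), np.float64(-0.04), np.float64(-0.0), np.float64(0.0), np.float64(-0.0), np.float64(-0.9)]
[np.float64(0.16), np.float64(-0.03), np.float64(-0.0), np.float64(0.0), np.float64(
[... 1266 characters left out ...]
np.float64(0.0), np.float64(-0.0), np.float64(-0.9)]
[np.float64(0.08), np.float64(0.14), np.float64(-0.0), np.float64(0.0), np.float64(-0.0), np.float64(-0.9)]
[np.float64(0.06), np.float64(0.15), np.float64(-0.0), np.float64(0.0), np.float64(-0.0), np.float64(-0.9)]
[np.float64(0.05), np.float64(0.15), np.float64(-0.0), np.float64(0.0), np.float64(-0.0), np.float64(-0.9)]
[np.float64(0.04), np.float64(0.16), np.float64(-0.0), np.float64(0.0), np.float64(-0.0), np.float64(-0.9)]
[np.float64(0.02), np.float64(0.16), np.float64(-0.0), np.float64(0.0), np.float64(-0.0), np.float64(-0.9)]
[np.float64(0.01), np.float64(0.16), np.float64(-0.0), np.float64(0.0), np.float64(-0.0), np.float64(-0.9)]
```

Call:
{"api": "apply_moves", "payload": {"steps": [0.6, -0.25, 0, 0, 0, 0, 43, 0.6, -0.25, 0, 0, 0, 0, 43, 0.6, -0.25, 0, 0, 0, 0, 43, 0.6, -0.25, 0, 0, 0, 0, 43, 0.6, -0.2, 0, 0, 0, 0, 43, 0, 0, 0, 0, 0, -1, 43, 0, 0, 0, 0, 0, -1, 43, 0, 0, 0, 0, 0, -1, 43, 0, 0, 0, 0, 0, -1, 43, 0, 0, 0, 0, 0, -1, 43, 0, 0, 0, 0, 0, -1, 43, 0, 0, 0, 0, 0, -1, 43]}}

```text
t: 17.87
tool_pos: [0.6054, -0.0161, 0.098]
orientation: [-2.987, -0.973, 0.0]
force: [-0.5, 0.2, -0.3]
opening: 0.0397
gripper_force: 0.0
```

Call:
{"api": "apply_moves", "payload": {"steps": [0, 0, 0, 0, 0, -1, 43, 0, 0, 0, 0, 0, -1, 43, 0, 0, 0, 0, 0, -1, 43, 0, 0, 0, 0, 0, -1, 43, 0, 0, 0, 0, 0, -1, 43, 0, 0, 0, 0, 0, -1, 43, 0, 0, 0, 0, 0, -1, 43, 0, 0, 0, 0, 0, -1, 43, 0, 0, 0, 0, 0, -1, 43, 0, 0, 0, 0, 0, -1, 43, 0, 0, 0, 0, 0, -1, 43, 0, 0, 0, 0, 0, -0.8, 43]}}

```text
t: 18.87
tool_pos: [0.6054, -0.0162, 0.098]
orientation: [-1.871, -2.524, 0.0]
force: [-0.9, -0.2, 0.4]
opening: 0.0398
gripper_force: 0.0
```

Call:
{"api": "apply_moves", "payload": {"steps": [0, 0, 0, 0, 0, 0, 43, 0, 0, 0, 0, 0, 0, 43]}}

```text
t: 19.03
tool_pos: [0.6054, -0.0161, 0.098]
orientation: [-1.881, -2.516, 0.0]
force: [0.0, 0.4, -0.4]
opening: 0.0399
gripper_force: 0.0
```

```bash
python3 -c "
from h import *
s=robot.read_state();print(s['t'],s['tool_pos'],s['orientation'],s['q'],s['opening'])
print('yaw',np.degrees(np.arctan2(*Ro.from_rotvec(s['orientation']).as_matrix()[[1,0],0])))
save('wrist','w8.png');look('wrist')
go([.612,-.0165,.1],np.radians(107))"
```

```text
19.0333 [ 0.60541126 -0.01614501  0.09800966] [-1.88122284e+00 -2.51601697e+00  1.53453171e-05] [-1.11311121e-01  2.31139401e-01  1.59988720e+00  1.32565009e-05
  1.31060718e+00 -3.98057445e-01] 0.039869574176101735
yaw 106.42915872909343
end_stop wrist 0.91 [313.8 101.3] [0.6039 0.0789 0.012 ]
angle wrist 0.65 [231.4 230.3] [ 0.5674 -0.045   0.012 ]
toe_left wrist 0.56 [314.8 113.2] [0.6071 0.0705 0.0145]
clip_nose_left wrist 0.7 [292.4 143. ] [0.597  0.0434 0.012 ]
bush_arm_pin wrist 0.81 [292.7 223.8] [ 0.6142 -0.0145  0.0385]
bush_arm_pivot wrist 0.97 [285.7 257. ] [ 0.62   -0.0523  0.0205]
[np.float64(-0.07), np.float64(0.21), np.float64(-0.06), np.float64(0.0), np.float64(0.0), np.float64(-0.07)]
```

View pics/w8.png

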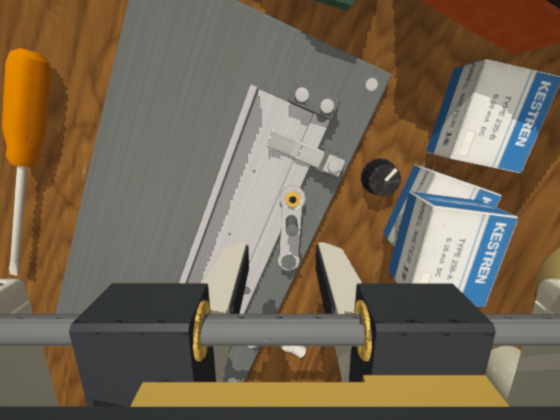

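View: arm with pivot (287,262), pin (292,224) and bush (293,199), lying almost along the tool's x, with the pin about 8 mm to the tool's +y. Next I shift, descend and close gently.

Call:
{"api": "apply_moves", "payload": {"steps": [-0.05, 0.25, 0, 0, 0, 0, 43, 0, 0, 0.7, 0, 0, 0, 43, 0, 0, 0.7, 0, 0, 0, 43, 0, 0, 0.5, 0, 0, 0, 43, 0, 0, 0.33, 0, 0, 0, 43, 0, 0, 0, 0, 0, 0, 43]}}

```text
t: 19.98
tool_pos: [0.6113, -0.0152, 0.0282]
orientation: [-1.876, -2.515, 0.003]
force: [-0.4, 0.7, -0.9]
opening: 0.04
gripper_force: 0.0
```

Call:
{"api": "apply_moves", "payload": {"steps": [0, 0, 0, 0, 0, 0, 20, 0, 0, 0, 0, 0, 0, 10, 0, 0, 0, 0, 0, 0, 5, 0, 0, 0, 0, 0, 0, 5, 0, 0, 0, 0, 0, 0, 5, 0, 0, 0, 0, 0, 0, 5], "grip_force": 5}}

```text
t: 20.48
tool_pos: [0.6136, -0.0155, 0.032]
orientation: [1.877, 2.518, 0.001]
force: [0.1, 0.0, 3.2]
opening: 0.0099
gripper_force: 5.0
```

Call:
{"api": "apply_moves", "payload": {"steps": [0, -0.13, 0, 0, 0, -1, 5, 0, -0.13, 0, 0, 0, -1, 5, 0, -0.13, 0, 0, 0, -1, 5, 0, -0.13, 0, 0, 0, -1, 5, 0, -0.13, 0, 0, 0, -1, 5, 0, -0.13, 0, 0, 0, -1, 5, 0, 0, 0, 0, 0, 0, 5]}}

```text
t: 21.07
tool_pos: [0.5934, -0.0276, 0.032]
orientation: [0.999, 2.978, 0.001]
force: [-2.7, 1.8, 5.3]
opening: 0.01
gripper_force: 5.0
```

```bash
python3 -c "
from h import *
s=robot.read_state();print(s['t'],s['tool_pos'],s['force'],s['opening'],'yaw',np.degrees(np.arctan2(*Ro.from_rotvec(s['orientation']).as_matrix()[[1,0],0])))
look('wrist',['bush_arm_pin'])"
```

```text
21.0667 [ 0.59342207 -0.02762707  0.03197637] [-2.73890478  1.7866021   5.33192588] 0.009963482877548955 yaw 142.9074380187616
bush_arm_pin wrist 0.81 [292.7 223.8] [ 0.5792 -0.0083  0.0385]
```

Call:
{"api": "apply_moves", "payload": {"steps": [0, -0.13, 0, 0, 0, -1, 5, 0, -0.13, 0, 0, 0, -1, 5, 0, -0.13, 0, 0, 0, -1, 5, 0, -0.13, 0, 0, 0, -1, 5, 0, -0.13, 0, 0, 0, -1, 5, 0, 0, 0, 0, 0, 0, 5]}}

```text
t: 21.62
tool_pos: [0.585, -0.0453, 0.0319]
orientation: [-0.195, -3.135, 0.0]
force: [-4.5, 0.1, 6.4]
opening: 0.0098
gripper_force: 5.0
```

Call:
{"api": "apply_moves", "payload": {"steps": [0, -0.07, 0, 0, 0, -0.5, 5, 0, -0.07, 0, 0, 0, -0.4, 5, 0, 0, 0, 0, 0, 0, 5]}}

```text
t: 21.87
tool_pos: [0.5846, -0.0486, 0.0318]
orientation: [-0.054, -3.141, -0.002]
force: [-3.5, 3.7, 5.2]
opening: 0.0101
gripper_force: 5.0
```

Call:
{"api": "apply_moves", "payload": {"steps": [0, -0.05, 0, 0, 0, 0, 5, 0, 0, 0, 0, 0, 0, 5]}}

```text
t: 22.03
tool_pos: [0.5846, -0.0488, 0.0317]
orientation: [-0.058, -3.141, -0.005]
force: [-3.7, 9.8, 7.2]
opening: 0.0096
gripper_force: 5.0
```

The stop is felt (about 10 N with no travel) and the angle works out at about 90°. I relax, open and rise.

Call:
{"api": "apply_moves", "payload": {"steps": [0, 0.04, 0, 0, 0, 0, 5, 0, 0, 0, 0, 0, 0, 15, 0, 0, 0, 0, 0, 0, 30, 0, 0, 0, 0, 0, 0, 35, 0, 0, 0, 0, 0, 0, 35, 0, 0, -0.3, 0, 0, 0, 35, 0, 0, -0.7, 0, 0, 0, 35, 0, 0, -1, 0, 0, 0, 35, 0, 0, -1, 0, 0, 0, 35, 0, 0, -1, 0, 0, 0, 35, -0.3, 0, -1, 0, 0, 0, 35, 0, 0, 0, 0, 0, 0, 35]}}

```text
t: 23.03
tool_pos: [0.5982, -0.0505, 0.1901]
orientation: [0.055, 3.129, -0.003]
force: [1.3, -0.2, 1.4]
opening: 0.0327
gripper_force: 0.0
```

```bash
python3 -c "
from h import *
s=robot.read_state();print(s['t'],s['tool_pos'],s['force'])
im=save('wrist','w9.png');look('wrist')
cv2.imwrite('pics/w9b.png',cv2.resize(im[100:400,100:500,::-1],(800,600),interpolation=2))"
```

```text
23.0333 [ 0.59824966 -0.05051488  0.19008953] [ 1.32236172 -0.22342634  1.38899731]
end_stop wrist 0.86 [391.  184.8] [0.5957 0.0742 0.012 ]
angle wrist 0.73 [288.4 158.6] [ 0.5596 -0.0412  0.012 ]
toe_left wrist 0.29 [285.  180.5] [ 0.582  -0.0456  0.0145]
toe_right wrist 0.89 [175.1 174.3] [ 0.57   -0.1665  0.0145]
clip_nose_left wrist 0.78 [360.1 181.8] [0.586  0.0386 0.012 ]
clip_nose_right wrist 0.57 [204.8 173. ] [ 0.57   -0.1341  0.012 ]
bush_arm_pin wrist 0.73 [353.3 240.5] [0.6456 0.027  0.0385]
bush_arm_pivot wrist 0.57 [278.7 206.6] [ 0.6098 -0.0535  0.0205]
```

View pics/w9.png

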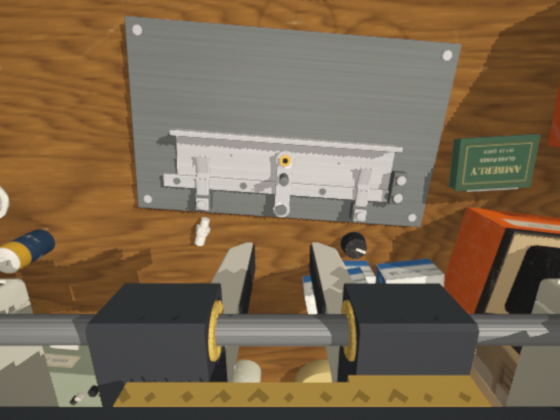

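View: the arm with the bush (285,160) stands square across the rail over the flat leg. The angle lies along the rail under both clips, its left end meets the stop at col ~391, and nothing else has moved.

```bash
python3 -c "
from h import *
print(robot.close_job())"
```

```text
the job is handed in; nothing more can be done
None
```

The job is handed in at about 23 s: the angle is under both clips, flush on the rail and butted at the end stop by force and camera checks, with the bush arm swung to its stop over the flat leg; pushing to the rail peaked at about 29 N in x (37 N at the wrist with lift), more than needed.

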